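# Find the heavy side of a handwheel and hold it down for marking

## Task

The planer's grey handwheel is on the balancing stand and has a heavy side hidden in its casting, which cannot be seen. Grip its red handle and turn the wheel slowly at least one full turn in one direction, feeling where it pulls, to find the heavy side; then bring the heavy side straight down, over the brass pointer, and finish there still gripping the handle with the wheel at rest, so that it can be marked. Leave the glue bottle, the screwdriver and the wood offcut alone.

Things in the scene. Friction and masses are not known exactly. Their poses are not given: they have to be found in the camera images.
- stand: green balancing stand, fixed to the bench, place and yaw vary. Base 170 x 170 x 16 mm centred at stand x +30 mm; post 40 x 55 mm, 226 mm tall, at x +45 mm. Origin on the bench top, z up. Its x axis runs along the level axle (180 mm up) from wheel to post; the handle sticks out to -x. A brass pointer, tip 70 mm up, stands under the rim.
- face (a point): point on the axle in the handle-side face of the grey handwheel (200 mm diameter, 30 mm thick, 60 mm hub boss 18 mm proud), at stand x -35 mm, z 180 mm; axes as the stand's. The bearing drags steadily with 0.65 N m: the wheel never swings by itself, and at a standstill the drag hides part of the pull.
- wheel (a joint): turn of the wheel in rad, over several turns. 0: handle straight above the axle; positive is clockwise seen from the handle's end: at q the handle's axis is at stand y = -75 sin q, z = 180 + 75 cos q mm. It starts within 0.9 of 0.
- handle: red round handle parallel to the axle, 75 mm from it, spinning freely on its own axis, so the hand need not turn with the wheel. Sleeve 22 mm diameter, 79 mm long between 28 mm collars. Origin on its axis at mid-length, at stand x -93 mm, 58 mm from the wheel's face; its x points along it to the wheel.
- pointer (a point): tip of the brass pointer, straight below the axle. The heavy side must end above it. That side lies at an unknown angle on the wheel, new each time (the handle is balanced out). With it level with the axle its weight gives 0.38 to 0.57 N m, 5 to 8 N at the handle: against the hand when rising, with it when sinking, none at top and bottom. Drag there: 9 N.
- glue: bystander: white glue bottle, 60 mm diameter, 160 mm tall, orange cap; origin at the centre of its underside
- driver: bystander: screwdriver with red handle lying on the bench; origin underneath it
- offcut: bystander: wood offcut 130 x 45 x 30 mm lying on the bench; origin at the centre of its underside

How it is judged (in metres and radians):
On the way, in this order (a step that is already met when the one before it is completed fails the run):
1. gripping the handle, the wheel has been turned until the handle has passed about the bottom (contact force between the fingers and handle above 2 N and (value of joint wheel above 2.9 rad or value of joint wheel below -2.9 rad)).
2. still in the same direction, by the handle, it has been turned on to about a full turn (contact force between the fingers and handle above 2 N and (value of joint wheel above 4.9 rad or value of joint wheel below -4.9 rad)).
At the end, for the whole second after the job is handed in: The wheel's hidden heavy side is within 18 degrees of straight down below the axle, the wheel is at rest (under 0.1 rad/s) and the gripper still holds the red handle (contact over 2 N) (z of slug_geom in the frame of stand below 0.1229 m and contact force between the fingers and handle above 2 N and velocity of joint wheel between -0.1 and 0.1 rad/s); the arm keeps its last pose, push and grip.
It fails at once if the glue bottle is moved by more than 30 mm (distance of glue from where it was at the start of the episode above 0.03 m).
It fails at once if the screwdriver is moved by more than 30 mm (distance of driver from where it was at the start of the episode above 0.03 m).
It fails at once if the wood offcut is moved by more than 30 mm (distance of offcut from where it was at the start of the episode above 0.03 m).
It fails at once if the glue bottle is tipped over (angle between glue's own z axis and vertical above 0.5 rad).
It also fails if it takes over 72 s, if anything falls off the work surface, if the arm or the gripper's body presses on something with over 40 N, if the wrist force passes 120 N, or if a joint passes its speed limit or range.

## Robot

A 6-joint arm with a two-finger parallel gripper is mounted at the origin on the work surface. World frame = base frame: x ahead of the robot, y to its left, z up, the work surface at z = 0. Lengths are in mm, angles in rad, forces in N, time in s.
With the tool pointing down it reaches from about 300 to 775 mm from the base axis. Payload 14.6 kg.
Tool frame: the origin (TCP) lies at the very end of the fingers, on their centre line; the grasp point (between the pads) lies 19 mm behind it; z points along the fingers, y is the line along which they close (so a half turn about z gives the same grasp; the last joint's range is limited). The gripper opens to 94 mm and grips with 3 to 60 N. Pads are 16 mm wide; open, the fingers measure 119 mm over their backs; the gripper's body (75 mm by 177 mm) begins 78 mm behind the grasp point.
Start: joints at [-1.384, 0.3, 1.521, -0, 1.321, -0.067], TCP at [138.09, -532.373, 205.446] pointing down, gripper open.
Joint ranges: [-3.03, 3.03], [-0.79, 2.21], [0.23, 2.52], [-1.04, 4.18], [0, 3.07], [-2.55, 2.55]. Speed limits (rad/s): [2.22, 2.22, 2.57, 3.14, 3.14, 3.14].

## Interface

Orientations are given as [roll, pitch, yaw] about the fixed x, y, z axes, in that order (R = Rz(yaw) Ry(pitch) Rx(roll)).
In Python, from cell import manip, eyes, ticket gives the robot as it stands. The module is installed in compiled form; this text tells all that it offers.
- The arm moves only by the tool arm_command, never from a script. Its argument "plan" is a list of rows, each a list of 5 numbers: the opening, from -1 (shut) to 1 (fully open), then the shift along the tool's x, y, z in m, then the turn about the tool's z in rad. In form: [[jaw, dx, dy, dz, roll], ...]. A call has 1 to 20 rows; each row shifts and turns the commanded pose from where the row before left it, along the tool's axes as they then stand; what a row does not reach is not made up. A row lasts 1/8 s, in which the tool goes at most 62.5 mm and 10.7 degrees, less where a joint would pass 70% of its speed; a pose out of reach is approached as far as the arm can. A call is refused whole if a number of a shift passes 0.0625 or a number of a turn 0.188, either way. A call with a gripper value outside its range is refused whole. The fingers move at their own pace and stop on an object; "newtons" is the grip in N (left out, the last holds). Time passes only in rows, so rows that do not move let the fingers close. It gives the time, the measured TCP pose, the force, the opening and the grip force at its end, in the units of the state.
- manip.read_state(): the state, without advancing time (a new reading comes with each control period).
- eyes.camera(name): name is "scene" or "side" or "wrist"; returns a dict with "img" (400x640x3 uint8, blue, green, red), "z_map" (400x640 float32, mm along the optical axis (not along the pixel's ray), 0 where there is no reading), "fx", "fy", "cx", "cy" (pixels), "dist" ([k1, k2, p1, p2, k3] as OpenCV has them; the pictures are not rectified), "eye" and "orientation" of the camera in the world. Camera axes: x right, y down, z forward; pixel columns grow to the right and rows downward; lengths in mm; the calibration is good to about 2 mm. A picture is of the moment at which its call begins.
- ticket.sign_off(): hands the job in; it is judged then, once.
The state is a dict: "clock": time; "joints": joint angles; "qd": joint speeds; "effort": joint torques, N m; "eef_pos": TCP position; "eef_rot": TCP orientation; "wrist_force": force on the tool from outside, world axes, zero at the start; "moment": the same for the moment, N m; "finger_gap": finger opening in mm; "finger_force": force on a finger pad.
Only numpy, scipy, OpenCV 4.12 (cv2) and the standard library are available. Lean on these libraries where they do the work, as an engineer would, in place of code of your own. Each camera call takes 0.05 s, during which the arm holds its last target. There are 200 camera calls.

## Working session

There is one attempt and no reset: what is moved stays moved. The work goes in short steps, Python scripts to look and compute and a tool call to move; the robot and the scene stay as the last step left them, time stands still between calls to the robot, and variables do not carry over. Pictures are saved under pics/ and viewed, at most 10 in all, crops included, and the job is handed in when it is done.

Besides the shell and the picture viewer there is one more tool, called after "Emit:" as name([rows], argument=value, ...), one row to a line, values as JSON. arm_command: Moves the arm, as the interface text tells. Its arguments: {"type":"object","properties":{"plan":{"type":"array"},"newtons":{"type":"number"}},"required":["plan"]}

```bash
mkdir -p pics; cat > h.py <<'E'
import numpy as np, cv2
from cell import manip, eyes, ticket
from scipy.spatial.transform import Rotation as R
def px(c,u,v,z=None):
    K=np.array([[c['fx'],0,c['cx']],[0,c['fy'],c['cy']],[0,0,1]])
    n=cv2.undistortPoints(np.array([[[u,v]]],float),K,np.array(c['dist'],float))[0,0]
    d=c['z_map'][int(round(v)),int(round(u))] if z is None else z
    return cam(c).apply(np.array([n[0],n[1],1])*d)+np.array(c['eye'])
def cam(c):
    o=np.array(c['orientation'],float)
    return R.from_matrix(o) if o.shape==(3,3) else (R.from_euler('xyz',o) if o.size==3 else R.from_quat(o))
E
python3 - <<'E'
from h import *
print(manip.read_state())
for n in ['scene','side']:
    c=eyes.camera(n); cv2.imwrite(f'pics/{n}0.png',c['img']); print(n,c['eye'],c['orientation'],c['fx'])
    np.savez(f'{n}0.npz',**{k:np.array(v) for k,v in c.items()})
E
```

```text
{'clock': 0.0, 'joints': array([-1.38364511e+00,  3.00455693e-01,  1.52154610e+00,  1.25074170e-05,
        1.32070974e+00, -6.65821484e-02]), 'qd': array([ 4.96406896e-04, -4.41885214e-06,  1.45698721e-03,  1.05158862e-04,
       -6.89327832e-04,  8.56012654e-04]), 'effort': array([-3.38889868e-04, -5.31804729e+01, -3.52741456e+01,  7.06728618e-02,
        2.43513932e-02, -9.86362625e-05]), 'eef_pos': array([ 138.02385351, -532.14076532,  204.90958261]), 'eef_rot': array([-3.14047706e+00, -8.65304805e-05,  2.53730215e-01]), 'wrist_force': array([ 0.46780015, -0.52284282,  0.11267792]), 'moment': array([ 0.0250854 , -0.01166984, -0.00801707]), 'finger_force': 0.0, 'finger_gap': 94.09345774431743}
scene [1227.36526311 -445.83777378 1184.4054254 ] [-2.44281487  0.0062771   1.00037526] 436.46557711903523
side [ 550.43558228  958.1348216  1010.30668921] [-2.31307648  0.01776892  3.09904596] 434.48132167278396
```

View pics/scene0.png

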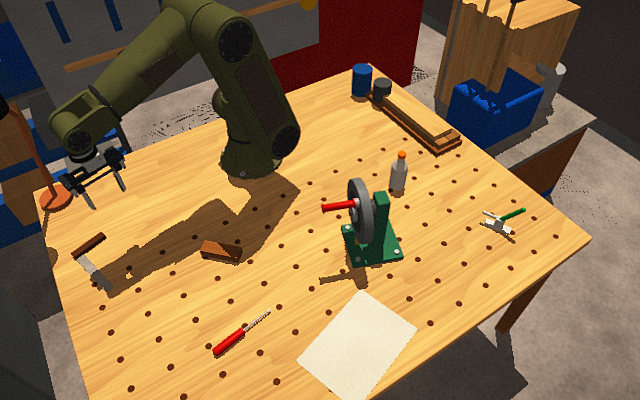

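View pics/side0.png

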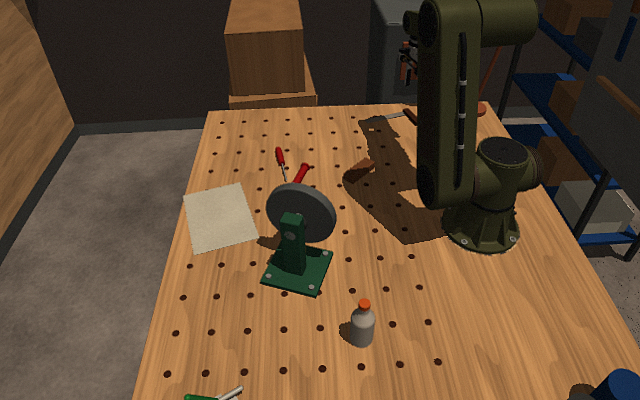

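The scene view shows the red handle at about (322–355, 207), the wheel at (360, 210), the green post at (382, 225) and the glue bottle at (398, 172). The screwdriver is at (240, 335) and the offcut at (220, 250). In the side view the post top is at about (293, 218) and the handle at (301, 174).

```bash
cat > m.py <<'E'
from h import *
def cloud(c,mask):
    v,u=np.nonzero(mask&(c['z_map']>0)); K=np.array([[c['fx'],0,c['cx']],[0,c['fy'],c['cy']],[0,0,1]])
    n=cv2.undistortPoints(np.stack([u,v],1).astype(float)[:,None],K,np.array(c['dist'],float))[:,0]
    return cam(c).apply(np.c_[n,np.ones(len(n))]*c['z_map'][v,u][:,None])+c['eye']
def red(c):
    b,g,r=[c['img'][...,i].astype(int) for i in range(3)]; return (r>90)&(g<0.45*r)&(b<0.45*r)
def green(c):
    b,g,r=[c['img'][...,i].astype(int) for i in range(3)]; return (g>30)&(g>1.4*r)&(g>b*1.1)
E
python3 - <<'E'
from m import *
for n in ['scene','side']:
    c={k:v for k,v in np.load(n+'0.npz').items()}
    P=cloud(c,red(c)); P=P[(P[:,2]>60)&(P[:,2]<330)&(P[:,0]>200)&(np.abs(P[:,1])<400)]
    m=P.mean(0); _,s,V=np.linalg.svd(P-m); t=(P-m)@V[0]
    print(n,'red',len(P),m,V[0],t.min(),t.max(),'yaw',np.arctan2(V[0,1],V[0,0]), s)
    G=cloud(c,green(c)); G=G[(np.abs(G[:,1])<400)&(G[:,0]>200)]
    for lo,hi in [(218,236),(10,24)]:
        T=G[(G[:,2]>lo)&(G[:,2]<hi)]
        if len(T)>5:
            r=cv2.minAreaRect(T[:,:2].astype(np.float32)); print(n,'green',lo,len(T),T.mean(0),r)
    for (name,col) in [('white',None)]:
        pass
    I=c['img']; a=(I[300-150:310] if 0 else I)
    crop=I[160:280,305:425] if n=='scene' else I[140:310,245:415]
    cv2.imwrite(f'pics/{n}1.png',cv2.resize(crop,(600,600),interpolation=cv2.INTER_CUBIC))
    for nm,(u,v) in dict(scene=dict(glue=(398,185),cap=(402,154),off=(220,248),drv=(228,343),tip=(268,313)),side=dict(glue=(362,330),cap=(364,303),off=(358,170),drv=(280,155),tip=(286,181)))[n].items(): print(n,nm,px(c,u,v).round())
E
```

```text
scene red 242 [564.96985674  49.12257518 249.34718391] [ 0.32649552 -0.90980382  0.25623756] -369.87492239412995 76.51019093929644 yaw -1.2262470807515369 [1839.93132577  291.30025655   79.62747783]
scene green 218 182 [603.34936628 149.69985338 226.45720329] ((628.8363647460938, 131.7689971923828), (43.88921356201172, 130.34881591796875), 53.243186950683594)
scene green 10 1257 [619.66138188 125.48209217  16.87675997] ((596.3932495117188, 139.04400634765625), (167.0177001953125, 168.74667358398438), 69.8895263671875)
scene glue [457. 363.  31.]
scene cap [438. 375. 163.]
scene off [ 362. -296.   30.]
scene drv [ 669. -411.   28.]
scene tip [ 634. -269.    0.]
side red 231 [513.74436572 168.53651426 218.34682477] [-0.33849319  0.90700852 -0.25051529] -206.75204479306035 250.08278478870324 yaw 1.927985671701105 [3035.88499371  219.72758147   52.04203955]
side green 218 245 [598.56306534 159.38329849 225.94200315] ((598.7825927734375, 157.04290771484375), (41.66888427734375, 53.62752151489258), 72.71072387695312)
side green 10 1429 [585.35481688 176.33776183  16.18279411] ((594.1700439453125, 143.2119903564453), (169.979736328125, 169.68478393554688), 69.47944641113281)
side glue [437. 409.  88.]
side cap [433. 381. 159.]
side off [ 369. -273.   34.]
side drv [ 655. -399.   23.]
side tip [ 632. -265.    2.]
```

View pics/scene1.png

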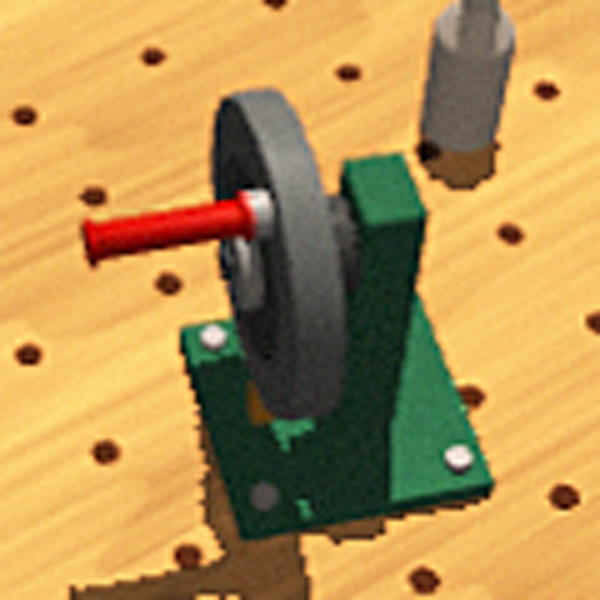

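The crop shows the handle from (90, 240) to (255, 215), close to the top of the wheel. The wheel face points toward −stand x, with nothing near it. Next I'll fit the handle axis and wheel centre more tightly.

```bash
python3 - <<'E'
from m import *
from scipy.optimize import least_squares as LS
yaw=np.deg2rad(69.75); ex=np.array([np.cos(yaw),np.sin(yaw),0]); ey=np.array([-np.sin(yaw),np.cos(yaw),0])
O=np.array([595.2,141.1,0])-30*ex; print('O',O)
for n in ['scene','side']:
    c={k:v for k,v in np.load(n+'0.npz').items()}
    P=cloud(c,red(c))-O; Q=np.c_[P@ex,P@ey,P[:,2]]
    Q=Q[(Q[:,0]>-150)&(Q[:,0]<-40)&(abs(Q[:,1])<100)&(Q[:,2]>100)]
    print(n,len(Q),np.percentile(Q[:,0],[0,5,50,95,100]))
    S=Q[(Q[:,0]>-128)&(Q[:,0]<-60)]
    e=np.array(cam(c).apply([0,0,1])); 
    f=LS(lambda p:np.hypot(S[:,1]-p[0]-p[2]*(S[:,0]+93),S[:,2]-p[1]-p[3]*(S[:,0]+93))-11,[S[:,1].mean(),S[:,2].mean()-8,0,0],loss='soft_l1',f_scale=1.5)
    y,z=f.x[:2]; print(f.x, 'r',np.hypot(y,z-180),'q',np.arctan2(-y,z-180))
    # wheel grey
    A=cloud(c,c['z_map']>0)-O; W=np.c_[A@ex,A@ey,A[:,2]]
    W=W[(W[:,0]>-45)&(W[:,0]<0)&(abs(W[:,1])<115)&(W[:,2]>130)&(np.hypot(W[:,1],W[:,2]-180)>85)&(np.hypot(W[:,1],W[:,2]-180)<112)]
    rim=W[(W[:,0]>-30)&(W[:,0]<-10)]
    f=LS(lambda p:np.hypot(rim[:,1]-p[0],rim[:,2]-p[1])-100,[0,180],loss='soft_l1',f_scale=1.5)
    print('rim',len(rim),f.x, 'x range',np.percentile(W[:,0],[2,50,98]))
E
```

```text
O [584.81648829 112.95425992   0.        ]
scene 218 [-140.63385074 -138.03970143  -94.96499737  -50.69169397  -47.31860547]
[-2.30606735e+01  2.51469696e+02 -7.36720743e-03  5.72103802e-03] r 75.0980170335999 q 0.3121173058289304
rim 462 [  2.50541355 181.03462639] x range [-37.19681039 -23.22428849  -6.03207734]
side 132 [-142.86358916 -135.38096488  -96.03802825  -60.49441232  -53.63570851]
[-2.42216057e+01  2.51210308e+02 -1.53909249e-02  4.69615872e-03] r 75.21698010014022 q 0.3278656517945405
rim 386 [  0.82809226 180.36455475] x range [-33.34943477  -8.17912611  -3.32037788]
```

Emit:
arm_command([
  [1,0,0,-0.016,-0.1605],
  [1,0,0,-0.016,-0.1605],
  [1,0,0,-0.016,-0.1605],
  [1,0,0,-0.016,-0.1605],
  [1,0,0,-0.016,-0.1605],
  [1,0,0,-0.016,-0.161],
], newtons=50)

```text
clock: 0.85
eef_pos: [138.1, -532.2, 301.6]
eef_rot: [-3.141, -0.001, 1.223]
wrist_force: [-0.5, -0.8, -0.5]
finger_gap: 93.9
finger_force: 0.0
```

Emit:
arm_command([
  [1,0.0466,0.0157,0,0],
  [1,0.0466,0.0157,0,0],
  [1,0.0466,0.0157,0,0],
  [1,0.0466,0.0157,0,0],
  [1,0.0466,0.0157,0,0],
  [1,0.0466,0.0157,0,0],
  [1,0.0466,0.0157,0,0],
  [1,0.0466,0.0157,0,0],
  [1,0.0466,0.0157,0,0],
  [1,0.0466,0.0157,0,0],
  [1,0.0466,0.0157,0,0],
  [1,0.0466,0.0157,0,0],
  [1,0.0466,0.0157,0,0],
  [1,0.0466,0.0157,0,0],
  [1,0,0,0,0],
  [1,0,0,0,0],
])

```text
clock: 2.85
eef_pos: [569.8, 3.3, 301.1]
eef_rot: [-3.141, 0.0, 1.217]
wrist_force: [0.2, 0.4, 0.4]
finger_gap: 94.0
finger_force: 0.0
```

Emit:
arm_command([
  [1,0,0,0.0172,0],
  [1,0,0,0.0172,0],
  [1,0,0,0.0172,0],
  [1,0,0,0.0172,0],
  [1,0,0,0,0],
  [-1,0,0,0,0],
  [-1,0,0,0,0],
  [-1,0,0,0,0],
  [-1,0,0,0,0],
  [-1,0,0,0,0],
  [-1,0,0,0,0],
])

```text
clock: 4.22
eef_pos: [570.1, 3.6, 232.7]
eef_rot: [-3.142, 0.0, 1.217]
wrist_force: [-0.6, 0.2, 0.8]
finger_gap: 37.3
finger_force: 0.0
```

```bash
python3 - <<'E'
from h import *
c=eyes.camera('scene'); cv2.imwrite('pics/grip.png',cv2.resize(c['img'][120:290,290:460],(600,600)))
s=manip.read_state(); print(s['clock'],s['eef_pos'],s['wrist_force'],s['moment'],s['finger_gap'],s['finger_force'])
E
```

```text
4.275 [570.1526987    3.59143844 232.64893705] [-0.55218007  0.33543479 -0.13584824] [-0.03703029 -0.11360168  0.03825153] 33.1715755205807 0.0
```

View pics/grip.png

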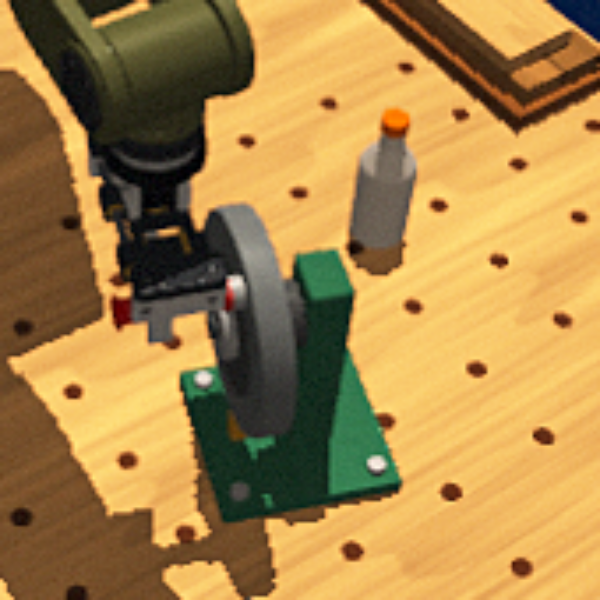

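The picture shows the fingers straddling the handle at about (165, 305), between its end and the wheel. They were still closing.

Emit:
arm_command([
  [-1,0,0,0,0],
  [-1,0,0,0,0],
  [-1,0,0,0,0],
  [-1,0,0,0,0],
])

```text
clock: 4.78
eef_pos: [570.4, 3.5, 232.6]
eef_rot: [3.141, -0.0, 1.217]
wrist_force: [5.1, -1.4, -1.6]
finger_gap: 20.5
finger_force: 50.0
```

```bash
cat > s.py <<'E'
from h import *
import json,sys
yaw=1.2174; ex=np.array([np.cos(yaw),np.sin(yaw),0]); ey=np.array([-np.sin(yaw),np.cos(yaw),0]); O=np.array([584.8,113,0])
def show(log=True):
    s=manip.read_state(); P=np.array(s['eef_pos'])-O; y,z=P@ey,P[2]+19-180; F=np.array(s['wrist_force'])
    q=np.arctan2(-y,z); r=np.hypot(y,z); fy,fz=F@ey,F[2]
    # tangent dir for +q: (-cos q, -sin q); radial (-sin q, cos q)
    ft=-(fy*np.cos(q)+fz*np.sin(q)); fr=-fy*np.sin(q)+fz*np.cos(q)
    d=dict(t=s['clock'],q=q,r=r,x=P@ex,y=y,z=z,ft=ft,fr=fr,fx=F@ex,gap=s['finger_gap'],ff=s['finger_force'])
    print({k:round(float(v),3) for k,v in d.items()})
    if log: open('log.txt','a').write(json.dumps({k:float(v) for k,v in d.items()})+'\n')
    return d
def plan(q0,q1,n,y0=None,z0=None):
    a=np.linspace(q0,q1,n+1); dy=75*np.diff(np.sin(a)); dz=-75*np.diff(np.cos(a))
    print('dy',np.round(dy/1000,4).tolist(),'dz',np.round(dz/1000,4).tolist())
if __name__=='__main__':
    show()
    if len(sys.argv)>1: plan(float(sys.argv[1]),float(sys.argv[2]),int(sys.argv[3]))
E
python3 s.py 0.315 6.915 168 | python3 -c "
import sys,ast
L=sys.stdin.read().split('\n');print(L[0]);l=L[1];i=l.index('dz');dy=ast.literal_eval(l[3:i].strip());dz=ast.literal_eval(l[i+3:].strip())
for k in range(0,len(dy),6):print(k//6,[[-1,0,a,b,0] for a,b in zip(dy[k:k+6],dz[k:k+6])])"
```

```text
{'t': 4.775, 'q': 0.328, 'r': 75.674, 'x': -107.713, 'y': -24.365, 'z': 71.644, 'ft': 5.505, 'fr': 0.22, 'fx': 0.496, 'gap': 20.52, 'ff': 49.996}
0 [[-1, 0, 0.0028, 0.001, 0], [-1, 0, 0.0027, 0.0011, 0], [-1, 0, 0.0027, 0.0012, 0], [-1, 0, 0.0026, 0.0013, 0], [-1, 0, 0.0026, 0.0014, 0], [-1, 0, 0.0025, 0.0015, 0]]
1 [[-1, 0, 0.0025, 0.0016, 0], [-1, 0, 0.0024, 0.0017, 0], [-1, 0, 0.0023, 0.0018, 0], [-1, 0, 0.0023, 0.0019, 0], [-1, 0, 0.0022, 0.002, 0], [-1, 0, 0.0021, 0.002, 0]]
2 [[-1, 0, 0.002, 0.0021, 0], [-1, 0, 0.002, 0.0022, 0], [-1, 0, 0.0019, 0.0023, 0], [-1, 0, 0.0018, 0.0024, 0], [-1, 0, 0.0017, 0.0024, 0], [-1, 0, 0.0016, 0.0025, 0]]
3 [[-1, 0, 0.0015, 0.0025, 0], [-1, 0, 0.0014, 0.0026, 0], [-1, 0, 0.0013, 0.0027, 0], [-1, 0, 0.0012, 0.0027, 0], [-1, 0, 0.0011, 0.0027, 0], [-1, 0, 0.001, 0.0028, 0]]
4 [[-1, 0, 0.0009, 0.0028, 0], [-1, 0, 0.0007, 0.0029, 0], [-1, 0, 0.0006, 0.0029, 0], [-1, 0, 0.0005, 0.0029, 0], [-1, 0, 0.0004, 0.0029, 0], [-1, 0, 0.0003, 0.0029, 0]]
5 [[-1, 0, 0.0002, 0.0029, 0], [-1, 0, 0.0001, 0.0029, 0], [-1, 0, -0.0001, 0.0029, 0], [-1, 0, -0.0002, 
[... 3283 characters left out ...]
001, 0]]
24 [[-1, 0, 0.0028, -0.0008, 0], [-1, 0, 0.0029, -0.0007, 0], [-1, 0, 0.0029, -0.0006, 0], [-1, 0, 0.0029, -0.0005, 0], [-1, 0, 0.0029, -0.0004, 0], [-1, 0, 0.0029, -0.0003, 0]]
25 [[-1, 0, 0.0029, -0.0002, 0], [-1, 0, 0.0029, -0.0, 0], [-1, 0, 0.0029, 0.0001, 0], [-1, 0, 0.0029, 0.0002, 0], [-1, 0, 0.0029, 0.0003, 0], [-1, 0, 0.0029, 0.0004, 0]]
26 [[-1, 0, 0.0029, 0.0005, 0], [-1, 0, 0.0029, 0.0006, 0], [-1, 0, 0.0028, 0.0008, 0], [-1, 0, 0.0028, 0.0009, 0], [-1, 0, 0.0028, 0.001, 0], [-1, 0, 0.0027, 0.0011, 0]]
27 [[-1, 0, 0.0027, 0.0012, 0], [-1, 0, 0.0026, 0.0013, 0], [-1, 0, 0.0026, 0.0014, 0], [-1, 0, 0.0025, 0.0015, 0], [-1, 0, 0.0025, 0.0016, 0], [-1, 0, 0.0024, 0.0017, 0]]
```

Emit:
arm_command([
  [-1,0,0.0028,0.001,0],
  [-1,0,0.0027,0.0011,0],
  [-1,0,0.0027,0.0012,0],
  [-1,0,0.0026,0.0013,0],
  [-1,0,0.0026,0.0014,0],
  [-1,0,0.0025,0.0015,0],
])

```text
clock: 5.52
eef_pos: [585.1, -2.0, 224.9]
eef_rot: [-3.141, 0.0, 1.217]
wrist_force: [-2.5, -1.2, -0.6]
finger_gap: 21.1
finger_force: 50.0
```

```bash
python3 s.py
```

```text
{'t': 5.525, 'q': 0.56, 'r': 75.394, 'x': -107.765, 'y': -40.057, 'z': 63.872, 'ft': -1.379, 'fr': -1.516, 'fx': -1.973, 'gap': 21.098, 'ff': 49.996}
```

Emit:
arm_command([
  [-1,0,0.0025,0.0016,0],
  [-1,0,0.0024,0.0017,0],
  [-1,0,0.0023,0.0018,0],
  [-1,0,0.0023,0.0019,0],
  [-1,0,0.0022,0.002,0],
  [-1,0,0.0021,0.002,0],
])

```text
clock: 6.28
eef_pos: [597.7, -6.7, 213.6]
eef_rot: [-3.14, 0.0, 1.217]
wrist_force: [-7.0, -0.4, -3.2]
finger_gap: 21.0
finger_force: 50.0
```

```bash
python3 s.py
```

```text
{'t': 6.275, 'q': 0.794, 'r': 75.086, 'x': -107.799, 'y': -53.555, 'z': 52.629, 'ft': -2.264, 'fr': -6.801, 'fx': -2.777, 'gap': 21.016, 'ff': 49.995}
```

Emit:
arm_command([
  [-1,0,0.0018,0.0021,0],
  [-1,0,0.0018,0.0022,0],
  [-1,0,0.0018,0.0023,0],
  [-1,0,0.0018,0.0024,0],
  [-1,0,0.0017,0.0024,0],
  [-1,0,0.0016,0.0025,0],
])

```text
clock: 7.02
eef_pos: [607.4, -10.3, 199.8]
eef_rot: [-3.14, 0.0, 1.217]
wrist_force: [-8.4, 0.7, -0.8]
finger_gap: 20.7
finger_force: 50.0
```

```bash
python3 s.py
```

```text
{'t': 7.025, 'q': 1.025, 'r': 74.744, 'x': -107.843, 'y': -63.88, 'z': 38.808, 'ft': -3.505, 'fr': -7.396, 'fx': -2.246, 'gap': 20.695, 'ff': 49.996}
```

Emit:
arm_command([
  [-1,0,0.0015,0.0025,0],
  [-1,0,0.0014,0.0026,0],
  [-1,0,0.0013,0.0027,0],
  [-1,0,0.0012,0.0027,0],
  [-1,0,0.0011,0.0027,0],
  [-1,0,0.001,0.0028,0],
])

```text
clock: 7.78
eef_pos: [614.0, -12.7, 183.7]
eef_rot: [-3.139, 0.001, 1.217]
wrist_force: [-12.1, 1.4, 1.6]
finger_gap: 21.0
finger_force: 50.0
```

```bash
python3 s.py
```

```text
{'t': 7.775, 'q': 1.261, 'r': 74.421, 'x': -107.851, 'y': -70.869, 'z': 22.717, 'ft': -5.141, 'fr': -10.818, 'fx': -2.898, 'gap': 20.97, 'ff': 49.998}
```

Emit:
arm_command([
  [-1,0,0.0005,0.0028,0],
  [-1,0,0.0005,0.0029,0],
  [-1,0,0.0005,0.0029,0],
  [-1,0,0.0004,0.0029,0],
  [-1,0,0.0003,0.0029,0],
  [-1,0,0.0003,0.0029,0],
])

```text
clock: 8.52
eef_pos: [616.8, -13.8, 167.1]
eef_rot: [-3.14, 0.0, 1.217]
wrist_force: [-10.3, 1.3, 4.5]
finger_gap: 21.0
finger_force: 50.0
```

```bash
python3 s.py
```

```text
{'t': 8.525, 'q': 1.488, 'r': 74.162, 'x': -107.846, 'y': -73.907, 'z': 6.141, 'ft': -5.325, 'fr': -9.666, 'fx': -2.365, 'gap': 21.045, 'ff': 49.999}
```

Emit:
arm_command([
  [-1,0,0.0001,0.0029,0],
  [-1,0,0.0,0.0029,0],
  [-1,0,-0.0001,0.0029,0],
  [-1,0,-0.0002,0.0029,0],
  [-1,0,-0.0003,0.0029,0],
  [-1,0,-0.0004,0.0029,0],
])

```text
clock: 9.28
eef_pos: [616.1, -13.5, 150.3]
eef_rot: [-3.141, 0.0, 1.217]
wrist_force: [-12.4, -0.2, 8.8]
finger_gap: 20.9
finger_force: 50.0
```

```bash
python3 s.py
```

```text
{'t': 9.275, 'q': 1.716, 'r': 73.939, 'x': -107.818, 'y': -73.156, 'z': -10.733, 'ft': -7.055, 'fr': -12.695, 'fx': -4.464, 'gap': 20.891, 'ff': 50.001}
```

Emit:
arm_command([
  [-1,0,-0.0007,0.0028,0],
  [-1,0,-0.0008,0.0028,0],
  [-1,0,-0.0008,0.0028,0],
  [-1,0,-0.0009,0.0028,0],
  [-1,0,-0.0011,0.0028,0],
  [-1,0,-0.0012,0.0027,0],
])

```text
clock: 10.02
eef_pos: [612.0, -11.9, 134.3]
eef_rot: [3.139, -0.0, 1.217]
wrist_force: [-4.7, -2.5, 11.4]
finger_gap: 20.8
finger_force: 50.0
```

```bash
python3 s.py
```

```text
{'t': 10.025, 'q': 1.941, 'r': 73.761, 'x': -107.775, 'y': -68.775, 'z': -26.659, 'ft': -9.324, 'fr': -7.463, 'fx': -3.964, 'gap': 20.83, 'ff': 50.0}
```

Emit:
arm_command([
  [-1,0,-0.0013,0.0026,0],
  [-1,0,-0.0014,0.0026,0],
  [-1,0,-0.0015,0.0025,0],
  [-1,0,-0.0016,0.0025,0],
  [-1,0,-0.0017,0.0024,0],
  [-1,0,-0.0018,0.0023,0],
])

```text
clock: 10.78
eef_pos: [604.7, -9.2, 119.9]
eef_rot: [3.135, -0.001, 1.217]
wrist_force: [6.9, -6.0, 6.4]
finger_gap: 20.8
finger_force: 50.0
```

```bash
python3 s.py
```

```text
{'t': 10.775, 'q': 2.164, 'r': 73.573, 'x': -107.768, 'y': -60.999, 'z': -41.136, 'ft': -10.139, 'fr': 3.503, 'fx': -3.261, 'gap': 20.811, 'ff': 50.0}
```

Emit:
arm_command([
  [-1,0,-0.0018,0.0023,0],
  [-1,0,-0.0019,0.0022,0],
  [-1,0,-0.002,0.0022,0],
  [-1,0,-0.002,0.0021,0],
  [-1,0,-0.0021,0.002,0],
  [-1,0,-0.0022,0.002,0],
])

```text
clock: 11.52
eef_pos: [594.2, -5.3, 106.9]
eef_rot: [3.133, -0.001, 1.217]
wrist_force: [12.0, -6.1, 3.9]
finger_gap: 21.0
finger_force: 50.0
```

```bash
python3 s.py
```

```text
{'t': 11.525, 'q': 2.398, 'r': 73.479, 'x': -107.746, 'y': -49.735, 'z': -54.089, 'ft': -12.478, 'fr': 6.161, 'fx': -1.606, 'gap': 21.044, 'ff': 50.001}
```

Emit:
arm_command([
  [-1,0,-0.0023,0.0019,0],
  [-1,0,-0.0024,0.0018,0],
  [-1,0,-0.0024,0.0017,0],
  [-1,0,-0.0025,0.0016,0],
  [-1,0,-0.0025,0.0015,0],
  [-1,0,-0.0026,0.0014,0],
])

```text
clock: 12.28
eef_pos: [580.5, -0.2, 96.5]
eef_rot: [3.133, -0.001, 1.217]
wrist_force: [14.5, -7.1, -3.9]
finger_gap: 20.8
finger_force: 50.0
```

```bash
python3 s.py; python3 - <<'E'
import json,numpy as np
from scipy.optimize import least_squares as LS
D=[json.loads(l) for l in open('log.txt')][1:]
y=np.array([d['y'] for d in D]);z=np.array([d['z'] for d in D])
print(LS(lambda p:np.hypot(y-p[0],z-p[1])-75,[0,0]).x, LS(lambda p:np.hypot(y-p[0],z-p[1])-p[2],[0,0,75]).x)
E
```

```text
{'t': 12.275, 'q': 2.642, 'r': 73.442, 'x': -107.692, 'y': -35.152, 'z': -64.483, 'ft': -12.209, 'fr': 11.143, 'fx': -1.609, 'gap': 20.766, 'ff': 50.002}
[0.95225622 1.14496423] [ 0.71522654  1.13636013 74.80135759]
```

Emit:
arm_command([
  [-1,0,-0.0027,0.0015,0],
  [-1,0,-0.0027,0.0014,0],
  [-1,0,-0.0027,0.0012,0],
  [-1,0,-0.0028,0.0011,0],
  [-1,0,-0.0028,0.001,0],
  [-1,0,-0.0029,0.0008,0],
])

```text
clock: 13.02
eef_pos: [564.9, 5.6, 89.8]
eef_rot: [3.133, -0.001, 1.217]
wrist_force: [13.4, -7.1, -0.3]
finger_gap: 21.3
finger_force: 50.0
```

```bash
python3 s.py
```

```text
{'t': 13.025, 'q': 2.887, 'r': 73.612, 'x': -107.663, 'y': -18.533, 'z': -71.241, 'ft': -14.427, 'fr': 4.107, 'fx': -2.046, 'gap': 21.263, 'ff': 50.003}
```

Emit:
arm_command([
  [-1,0,-0.0029,0.0007,0],
  [-1,0,-0.0029,0.0006,0],
  [-1,0,-0.0029,0.0004,0],
  [-1,0,-0.0029,0.0003,0],
  [-1,0,-0.0029,0.0002,0],
  [-1,0,-0.0029,0.0001,0],
])

```text
clock: 13.78
eef_pos: [548.5, 11.7, 87.2]
eef_rot: [3.134, -0.001, 1.217]
wrist_force: [13.6, -7.3, -3.5]
finger_gap: 20.9
finger_force: 50.0
```

```bash
python3 s.py
```

```text
{'t': 13.775, 'q': 3.129, 'r': 73.833, 'x': -107.599, 'y': -0.952, 'z': -73.827, 'ft': -15.204, 'fr': 3.668, 'fx': -2.12, 'gap': 20.872, 'ff': 50.002}
```

Emit:
arm_command([
  [-1,0,-0.0029,0,0],
  [-1,0,-0.0029,-0.0002,0],
  [-1,0,-0.0029,-0.0003,0],
  [-1,0,-0.0029,-0.0004,0],
  [-1,0,-0.0029,-0.0005,0],
  [-1,0,-0.0029,-0.0006,0],
])

```text
clock: 14.52
eef_pos: [531.9, 17.9, 88.9]
eef_rot: [3.134, -0.001, 1.217]
wrist_force: [13.0, -6.5, -5.8]
finger_gap: 21.1
finger_force: 50.0
```

```bash
python3 s.py
```

```text
{'t': 14.525, 'q': -2.914, 'r': 74.038, 'x': -107.536, 'y': 16.715, 'z': -72.126, 'ft': -15.353, 'fr': 2.425, 'fx': -1.642, 'gap': 21.149, 'ff': 50.001}
```

Emit:
arm_command([
  [-1,0,-0.0028,-0.0007,0],
  [-1,0,-0.0028,-0.0009,0],
  [-1,0,-0.0028,-0.001,0],
  [-1,0,-0.0027,-0.0011,0],
  [-1,0,-0.0027,-0.0012,0],
  [-1,0,-0.0026,-0.0013,0],
])

```text
clock: 15.28
eef_pos: [516.1, 23.8, 94.6]
eef_rot: [3.136, -0.001, 1.217]
wrist_force: [13.1, -4.1, -7.9]
finger_gap: 20.8
finger_force: 50.0
```

```bash
python3 s.py
```

```text
{'t': 15.275, 'q': -2.673, 'r': 74.384, 'x': -107.494, 'y': 33.621, 'z': -66.352, 'ft': -15.812, 'fr': 0.843, 'fx': 0.734, 'gap': 20.807, 'ff': 50.0}
```

Emit:
arm_command([
  [-1,0,-0.0026,-0.0014,0],
  [-1,0,-0.0025,-0.0015,0],
  [-1,0,-0.0025,-0.0016,0],
  [-1,0,-0.0024,-0.0017,0],
  [-1,0,-0.0023,-0.0018,0],
  [-1,0,-0.0023,-0.0019,0],
])

```text
clock: 16.02
eef_pos: [502.0, 29.0, 104.2]
eef_rot: [3.137, -0.001, 1.217]
wrist_force: [11.3, -2.9, -9.8]
finger_gap: 21.0
finger_force: 50.0
```

```bash
python3 s.py
```

```text
{'t': 16.025, 'q': -2.433, 'r': 74.756, 'x': -107.463, 'y': 48.655, 'z': -56.755, 'ft': -15.17, 'fr': -0.082, 'fx': 1.182, 'gap': 21.013, 'ff': 49.999}
```

Emit:
arm_command([
  [-1,0,-0.0022,-0.002,0],
  [-1,0,-0.0021,-0.002,0],
  [-1,0,-0.002,-0.0021,0],
  [-1,0,-0.002,-0.0022,0],
  [-1,0,-0.0019,-0.0023,0],
  [-1,0,-0.0018,-0.0024,0],
])

```text
clock: 16.77
eef_pos: [490.4, 33.3, 117.1]
eef_rot: [3.138, -0.001, 1.217]
wrist_force: [10.5, -2.6, -10.2]
finger_gap: 21.2
finger_force: 50.0
```

```bash
python3 s.py
```

```text
{'t': 16.775, 'q': -2.195, 'r': 75.155, 'x': -107.448, 'y': 60.982, 'z': -43.926, 'ft': -14.569, 'fr': -2.752, 'fx': 1.226, 'gap': 21.167, 'ff': 49.998}
```

Emit:
arm_command([
  [-1,0,-0.0017,-0.0024,0],
  [-1,0,-0.0016,-0.0025,0],
  [-1,0,-0.0015,-0.0025,0],
  [-1,0,-0.0014,-0.0026,0],
  [-1,0,-0.0013,-0.0027,0],
  [-1,0,-0.0012,-0.0027,0],
])

```text
clock: 17.52
eef_pos: [482.0, 36.4, 132.4]
eef_rot: [3.138, -0.001, 1.217]
wrist_force: [9.6, -0.5, -10.6]
finger_gap: 20.7
finger_force: 50.0
```

```bash
python3 s.py
```

```text
{'t': 17.525, 'q': -1.96, 'r': 75.553, 'x': -107.428, 'y': 69.915, 'z': -28.638, 'ft': -13.282, 'fr': -4.527, 'fx': 2.858, 'gap': 20.72, 'ff': 49.997}
```

Emit:
arm_command([
  [-1,0,-0.0011,-0.0027,0],
  [-1,0,-0.001,-0.0028,0],
  [-1,0,-0.0008,-0.0028,0],
  [-1,0,-0.0007,-0.0029,0],
  [-1,0,-0.0006,-0.0029,0],
  [-1,0,-0.0005,-0.0029,0],
])

```text
clock: 18.27
eef_pos: [477.3, 38.2, 149.1]
eef_rot: [3.14, -0.001, 1.217]
wrist_force: [6.8, -0.7, -11.4]
finger_gap: 21.2
finger_force: 50.0
```

```bash
python3 s.py
```

```text
{'t': 18.275, 'q': -1.728, 'r': 75.904, 'x': -107.427, 'y': 74.972, 'z': -11.858, 'ft': -12.301, 'fr': -4.732, 'fx': 1.635, 'gap': 21.198, 'ff': 49.995}
```

Emit:
arm_command([
  [-1,0,-0.0004,-0.0029,0],
  [-1,0,-0.0003,-0.0029,0],
  [-1,0,-0.0002,-0.0029,0],
  [-1,0,-0.0001,-0.0029,0],
  [-1,0,0.0001,-0.0029,0],
  [-1,0,0.0002,-0.0029,0],
])

```text
clock: 19.02
eef_pos: [476.3, 38.5, 166.4]
eef_rot: [3.14, -0.001, 1.217]
wrist_force: [6.3, 0.7, -10.8]
finger_gap: 20.7
finger_force: 50.0
```

```bash
python3 s.py
```

```text
{'t': 19.025, 'q': -1.5, 'r': 76.179, 'x': -107.427, 'y': 75.989, 'z': 5.373, 'ft': -10.33, 'fr': -6.439, 'fx': 2.835, 'gap': 20.732, 'ff': 49.994}
```

Emit:
arm_command([
  [-1,0,0.0003,-0.0029,0],
  [-1,0,0.0004,-0.0029,0],
  [-1,0,0.0005,-0.0029,0],
  [-1,0,0.0006,-0.0029,0],
  [-1,0,0.0008,-0.0028,0],
  [-1,0,0.0009,-0.0028,0],
])

```text
clock: 19.77
eef_pos: [479.2, 37.4, 183.9]
eef_rot: [3.141, -0.0, 1.217]
wrist_force: [4.7, 1.9, -11.4]
finger_gap: 20.6
finger_force: 50.0
```

```bash
python3 s.py
```

```text
{'t': 19.775, 'q': -1.267, 'r': 76.425, 'x': -107.476, 'y': 72.921, 'z': 22.875, 'ft': -9.764, 'fr': -7.007, 'fx': 3.439, 'gap': 20.647, 'ff': 49.994}
```

Emit:
arm_command([
  [-1,0,0.001,-0.0028,0],
  [-1,0,0.0011,-0.0027,0],
  [-1,0,0.0012,-0.0027,0],
  [-1,0,0.0013,-0.0026,0],
  [-1,0,0.0014,-0.0026,0],
  [-1,0,0.0015,-0.0025,0],
])

```text
clock: 20.52
eef_pos: [485.8, 34.9, 200.0]
eef_rot: [-3.141, -0.0, 1.217]
wrist_force: [1.0, 4.8, -7.9]
finger_gap: 20.7
finger_force: 50.0
```

```bash
python3 s.py
```

```text
{'t': 20.525, 'q': -1.035, 'r': 76.528, 'x': -107.534, 'y': 65.819, 'z': 39.045, 'ft': -7.178, 'fr': -3.391, 'fx': 4.831, 'gap': 20.676, 'ff': 49.993}
```

Emit:
arm_command([
  [-1,0,0.0016,-0.0025,0],
  [-1,0,0.0017,-0.0024,0],
  [-1,0,0.0018,-0.0023,0],
  [-1,0,0.0019,-0.0023,0],
  [-1,0,0.002,-0.0022,0],
  [-1,0,0.002,-0.0021,0],
])

```text
clock: 21.28
eef_pos: [495.9, 31.2, 214.1]
eef_rot: [-3.14, -0.0, 1.218]
wrist_force: [-3.0, 5.5, -4.2]
finger_gap: 20.8
finger_force: 50.0
```

```bash
python3 s.py
```

```text
{'t': 21.275, 'q': -0.804, 'r': 76.533, 'x': -107.52, 'y': 55.093, 'z': 53.124, 'ft': -6.328, 'fr': 0.463, 'fx': 4.073, 'gap': 20.818, 'ff': 49.994}
```

Emit:
arm_command([
  [-1,0,0.0021,-0.002,0],
  [-1,0,0.0022,-0.002,0],
  [-1,0,0.0023,-0.0019,0],
  [-1,0,0.0024,-0.0018,0],
  [-1,0,0.0024,-0.0017,0],
  [-1,0,0.0025,-0.0016,0],
])

```text
clock: 22.02
eef_pos: [509.1, 26.3, 225.5]
eef_rot: [-3.141, -0.0, 1.218]
wrist_force: [-3.0, 4.9, -0.7]
finger_gap: 20.8
finger_force: 50.0
```

```bash
python3 s.py
```

```text
{'t': 22.025, 'q': -0.566, 'r': 76.477, 'x': -107.575, 'y': 41.021, 'z': 64.544, 'ft': -4.219, 'fr': 1.796, 'fx': 3.56, 'gap': 20.849, 'ff': 49.995}
```

Emit:
arm_command([
  [-1,0,0.0025,-0.0015,0],
  [-1,0,0.0026,-0.0014,0],
  [-1,0,0.0027,-0.0013,0],
  [-1,0,0.0027,-0.0012,0],
  [-1,0,0.0027,-0.0011,0],
  [-1,0,0.0028,-0.001,0],
])

```text
clock: 22.78
eef_pos: [524.4, 20.6, 233.2]
eef_rot: [3.141, -0.0, 1.217]
wrist_force: [-3.3, 4.0, 1.7]
finger_gap: 20.8
finger_force: 50.0
```

```bash
python3 s.py
```

```text
{'t': 22.775, 'q': -0.329, 'r': 76.324, 'x': -107.609, 'y': 24.667, 'z': 72.228, 'ft': -3.703, 'fr': 3.009, 'fx': 2.562, 'gap': 20.806, 'ff': 49.996}
```

Emit:
arm_command([
  [-1,0,0.0028,-0.0008,0],
  [-1,0,0.0029,-0.0007,0],
  [-1,0,0.0029,-0.0006,0],
  [-1,0,0.0029,-0.0005,0],
  [-1,0,0.0029,-0.0004,0],
  [-1,0,0.0029,-0.0003,0],
])

```text
clock: 23.52
eef_pos: [541.1, 14.4, 236.8]
eef_rot: [3.14, -0.0, 1.217]
wrist_force: [-2.8, 3.1, 5.8]
finger_gap: 20.9
finger_force: 50.0
```

```bash
python3 s.py
```

```text
{'t': 23.525, 'q': -0.091, 'r': 76.094, 'x': -107.664, 'y': 6.913, 'z': 75.78, 'ft': -3.117, 'fr': 6.088, 'fx': 1.964, 'gap': 20.879, 'ff': 49.998}
```

Emit:
arm_command([
  [-1,0,0.0029,-0.0004,0],
  [-1,0,0.0029,-0.0002,0],
  [-1,0,0.0029,-0.0001,0],
  [-1,0,0.0029,0.0001,0],
  [-1,0,0.0029,0.0002,0],
  [-1,0,0.0029,0.0003,0],
])

```text
clock: 24.28
eef_pos: [557.3, 8.3, 236.1]
eef_rot: [3.141, -0.0, 1.217]
wrist_force: [-1.9, 2.1, 5.0]
finger_gap: 20.7
finger_force: 50.0
```

```bash
python3 s.py
```

```text
{'t': 24.275, 'q': 0.138, 'r': 75.844, 'x': -107.729, 'y': -10.466, 'z': 75.119, 'ft': -3.2, 'fr': 4.555, 'fx': 1.27, 'gap': 20.712, 'ff': 49.997}
```

Emit:
arm_command([
  [-1,0,0.0029,0.0004,0],
  [-1,0,0.0029,0.0006,0],
  [-1,0,0.0028,0.0008,0],
  [-1,0,0.0028,0.0009,0],
  [-1,0,0.0028,0.001,0],
  [-1,0,0.0027,0.0011,0],
])

```text
clock: 25.02
eef_pos: [573.4, 2.4, 231.4]
eef_rot: [3.14, -0.0, 1.217]
wrist_force: [1.3, 0.8, 6.1]
finger_gap: 20.7
finger_force: 50.0
```

```bash
python3 s.py; cat > fit.py <<'E'
import json,numpy as np
from scipy.optimize import least_squares as LS
D=[json.loads(l) for l in open('log.txt')][1:]
g=lambda k:np.array([d[k] for d in D])
y,z=g('y'),g('z'); c=LS(lambda p:np.hypot(y-p[0],z-p[1])-75,[0,0]).x; print('centre',c)
q=np.unwrap(np.arctan2(-(y-c[0]),z-c[1])); qo=g('q')
fy=-g('ft')*np.cos(qo)-g('fr')*np.sin(qo); fz=-g('ft')*np.sin(qo)+g('fr')*np.cos(qo)
T=-(fy*np.cos(q)+fz*np.sin(q))*.075
def f(sel):
    A=np.c_[np.ones(sel.sum()),np.cos(q[sel]),np.sin(q[sel])]; p,*_=np.linalg.lstsq(A,T[sel],rcond=None); r=T[sel]-A@p
    # outside torque on tool T=-drag + m*sin(q+a): heavy bottom where weight restoring
    # T=d+B cos(q-phi); rising => most negative
    phi=np.arctan2(p[2],p[1]); amp=np.hypot(p[1],p[2]); low=(phi+np.pi/2)%(2*np.pi)
    print('drag',p[0].round(3),'amp',amp.round(3),'phi(sinking)',phi.round(3),'heavy down at q=',low.round(3),'rms',r.std().round(3)); return r
print(np.c_[q,T].round(3).tolist()) if 0 else None
r=f(np.arange(len(q))>=0); f(np.arange(len(q))>=2); print(r.round(3)); print(q[-1])
E
python3 fit.py
```

```text
{'t': 25.025, 'q': 0.373, 'r': 75.567, 'x': -107.754, 'y': -27.569, 'z': 70.359, 'ft': -1.378, 'fr': 5.982, 'fx': 1.207, 'gap': 20.702, 'ff': 49.998}
centre [1.01381577 1.12042589]
drag -0.654 amp 0.511 phi(sinking) 0.381 heavy down at q= 1.952 rms 0.036
drag -0.658 amp 0.504 phi(sinking) 0.377 heavy down at q= 1.948 rms 0.035
[ 0.052  0.031 -0.    -0.035  0.045  0.025 -0.041  0.003 -0.061  0.067
 -0.016 -0.012  0.01  -0.02   0.004 -0.005  0.015 -0.005  0.036 -0.039
  0.039 -0.012  0.037 -0.016 -0.043 -0.089  0.031]
6.674695913948798
```

```bash
python3 - <<'E'
import numpy as np
a=np.linspace(0.391,1.955,41); dy=np.round(.075*np.diff(np.sin(a)),4); dz=np.round(-.075*np.diff(np.cos(a)),4)
for k in (0,20): print([[-1,0,float(p),float(r),0] for p,r in zip(dy[k:k+20],dz[k:k+20])])
E
```

```text
[[-1, 0, 0.0027, 0.0012, 0], [-1, 0, 0.0026, 0.0013, 0], [-1, 0, 0.0026, 0.0014, 0], [-1, 0, 0.0025, 0.0015, 0], [-1, 0, 0.0025, 0.0016, 0], [-1, 0, 0.0024, 0.0017, 0], [-1, 0, 0.0023, 0.0018, 0], [-1, 0, 0.0023, 0.0019, 0], [-1, 0, 0.0022, 0.0019, 0], [-1, 0, 0.0021, 0.002, 0], [-1, 0, 0.002, 0.0021, 0], [-1, 0, 0.002, 0.0022, 0], [-1, 0, 0.0019, 0.0023, 0], [-1, 0, 0.0018, 0.0023, 0], [-1, 0, 0.0017, 0.0024, 0], [-1, 0, 0.0016, 0.0025, 0], [-1, 0, 0.0015, 0.0025, 0], [-1, 0, 0.0014, 0.0026, 0], [-1, 0, 0.0013, 0.0026, 0], [-1, 0, 0.0012, 0.0027, 0]]
[[-1, 0, 0.0011, 0.0027, 0], [-1, 0, 0.001, 0.0028, 0], [-1, 0, 0.0009, 0.0028, 0], [-1, 0, 0.0008, 0.0028, 0], [-1, 0, 0.0006, 0.0029, 0], [-1, 0, 0.0005, 0.0029, 0], [-1, 0, 0.0004, 0.0029, 0], [-1, 0, 0.0003, 0.0029, 0], [-1, 0, 0.0002, 0.0029, 0], [-1, 0, 0.0001, 0.0029, 0], [-1, 0, -0.0, 0.0029, 0], [-1, 0, -0.0002, 0.0029, 0], [-1, 0, -0.0003, 0.0029, 0], [-1, 0, -0.0004, 0.0029, 0], [-1, 0, -0.0005, 0.0029, 0], [-1, 0, -0.0006, 0.0029, 0], [-1, 0, -0.0007, 0.0028, 0], [-1, 0, -0.0008, 0.0028, 0], [-1, 0, -0.0009, 0.0028, 0], [-1, 0, -0.001, 0.0027, 0]]
```

Emit:
arm_command([
  [-1,0,0.0027,0.0012,0],
  [-1,0,0.0026,0.0013,0],
  [-1,0,0.0026,0.0014,0],
  [-1,0,0.0025,0.0015,0],
  [-1,0,0.0025,0.0016,0],
  [-1,0,0.0024,0.0017,0],
  [-1,0,0.0023,0.0018,0],
  [-1,0,0.0023,0.0019,0],
  [-1,0,0.0022,0.0019,0],
  [-1,0,0.0021,0.002,0],
  [-1,0,0.002,0.0021,0],
  [-1,0,0.002,0.0022,0],
  [-1,0,0.0019,0.0023,0],
  [-1,0,0.0018,0.0023,0],
  [-1,0,0.0017,0.0024,0],
  [-1,0,0.0016,0.0025,0],
  [-1,0,0.0015,0.0025,0],
  [-1,0,0.0014,0.0026,0],
  [-1,0,0.0013,0.0026,0],
  [-1,0,0.0012,0.0027,0],
])

```text
clock: 27.52
eef_pos: [611.5, -11.8, 190.7]
eef_rot: [3.14, 0.0, 1.217]
wrist_force: [1.5, 0.1, 3.9]
finger_gap: 20.9
finger_force: 50.0
```

```bash
python3 s.py; python3 fit.py
```

```text
{'t': 27.525, 'q': 1.16, 'r': 74.435, 'x': -107.881, 'y': -68.241, 'z': 29.727, 'ft': -3.066, 'fr': 2.785, 'fx': 0.63, 'gap': 20.894, 'ff': 49.997}
centre [1.01817763 1.11862186]
drag -0.652 amp 0.514 phi(sinking) 0.387 heavy down at q= 1.957 rms 0.037
drag -0.655 amp 0.509 phi(sinking) 0.384 heavy down at q= 1.955 rms 0.037
[ 0.046  0.025 -0.007 -0.041  0.039  0.019 -0.046 -0.001 -0.064  0.064
 -0.017 -0.013  0.01  -0.019  0.006 -0.003  0.017 -0.003  0.038 -0.038
  0.039 -0.013  0.036 -0.018 -0.047 -0.093  0.026  0.057]
7.462262211227014
```

Emit:
arm_command([
  [-1,0,0.0011,0.0027,0],
  [-1,0,0.001,0.0028,0],
  [-1,0,0.0009,0.0028,0],
  [-1,0,0.0008,0.0028,0],
  [-1,0,0.0006,0.0029,0],
  [-1,0,0.0005,0.0029,0],
  [-1,0,0.0004,0.0029,0],
  [-1,0,0.0003,0.0029,0],
  [-1,0,0.0002,0.0029,0],
  [-1,0,0.0001,0.0029,0],
  [-1,0,0,0.0029,0],
  [-1,0,-0.0002,0.0029,0],
  [-1,0,-0.0003,0.0029,0],
  [-1,0,-0.0004,0.0029,0],
  [-1,0,-0.0005,0.0029,0],
  [-1,0,-0.0006,0.0029,0],
  [-1,0,-0.0007,0.0028,0],
  [-1,0,-0.0008,0.0028,0],
  [-1,0,-0.0009,0.0028,0],
  [-1,0,-0.001,0.0027,0],
])

```text
clock: 30.02
eef_pos: [611.9, -12.0, 134.2]
eef_rot: [3.14, -0.0, 1.217]
wrist_force: [-2.2, 1.0, 10.3]
finger_gap: 20.7
finger_force: 50.0
```

```bash
python3 s.py; python3 fit.py
```

```text
{'t': 30.025, 'q': 1.943, 'r': 73.728, 'x': -107.896, 'y': -68.681, 'z': -26.809, 'ft': -8.71, 'fr': -5.95, 'fx': 0.156, 'gap': 20.678, 'ff': 49.999}
centre [1.0129365  1.11624802]
drag -0.652 amp 0.514 phi(sinking) 0.387 heavy down at q= 1.957 rms 0.037
drag -0.655 amp 0.509 phi(sinking) 0.385 heavy down at q= 1.955 rms 0.036
[ 0.046  0.025 -0.007 -0.041  0.039  0.019 -0.046 -0.001 -0.064  0.064
 -0.017 -0.013  0.01  -0.019  0.006 -0.003  0.017 -0.003  0.038 -0.038
  0.039 -0.013  0.036 -0.018 -0.047 -0.093  0.026  0.057  0.   ]
8.235078650652609
```

Emit:
arm_command([
  [-1,0,0,0,0],
  [-1,0,0,0,0],
  [-1,0,0,0,0],
  [-1,0,0,0,0],
  [-1,0,0,0,0],
  [-1,0,0,0,0],
])

```text
clock: 30.78
eef_pos: [611.7, -11.9, 133.8]
eef_rot: [3.14, 0.0, 1.217]
wrist_force: [-0.7, 0.5, 6.1]
finger_gap: 21.2
finger_force: 50.0
```

```bash
python3 - <<'E'
from s import *
d=show(False); print('q',np.arctan2(-(d['y']-1.02),d['z']-1.12), np.abs(manip.read_state()['qd']).max())
c=eyes.camera('scene'); cv2.imwrite('pics/end.png',cv2.resize(c['img'][120:290,290:460],(600,600)))
E
```

```text
{'t': 30.775, 'q': 1.948, 'r': 73.676, 'x': -107.874, 'y': -68.488, 'z': -27.159, 'ft': -5.345, 'fr': -2.98, 'fx': 0.265, 'gap': 21.151, 'ff': 49.998}
q 1.9571871862343184 0.0028379623685513243
```

View pics/end.png

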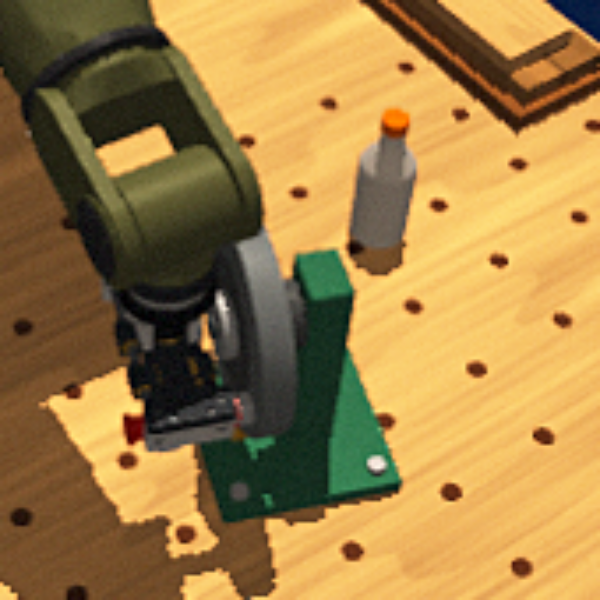

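The picture shows the gripper still holding the handle at about (185, 425), low on the far side of the wheel, with the glue bottle unmoved. The wheel is at rest at 1.957 rad, against a fitted heavy-down angle of 1.956 rad.

```bash
python3 -c "
from cell import ticket; print(ticket.sign_off())"
```

```text
the job is handed in; nothing more can be done
None
```

I turned the wheel about 1.25 turns in one direction, and the job is handed in at about 31 s; by the force fit the heavy side is straight down over the pointer (estimated uncertainty about 0.02 rad), with the wheel at rest and the handle still gripped at 50 N.

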